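# Build up the spacer stack on a strap-slitter arbor

### The arm

A 6-joint arm with a two-finger parallel gripper is mounted at the origin on the work surface. World frame = base frame: x ahead of the robot, y to its left, z up, the work surface at z = 0. Lengths are in m, angles in degrees, forces in N, time in s.
With the tool pointing down it reaches from about 0.25 to 0.775 m from the base axis. Payload 4 kg.
Tool frame: the origin (TCP) lies at the very end of the fingers, on their centre line; the grasp point (between the pads) lies 19 mm behind it; z points along the fingers, y is the line along which they close (so a half turn about z gives the same grasp; the last joint's range is limited). The gripper opens to 85 mm and grips with 20 to 120 N. Pads are 22 mm wide; open, the fingers measure 114 mm over their backs; the gripper's body (76 mm by 85 mm) begins 54 mm behind the grasp point. The pads swing forward as they close: fully open they stand 13 mm farther back than shut.
Start: joints at [-75.865, 4.996, 78.535, -0, 96.463, -5.907], TCP at [0.188, -0.517, 0.231] pointing down, gripper open.
Joint ranges: [-177.83, 177.83], [-43.37, 116.18], [15.69, 146.23], [-61.86, 241.86], [9.47, 152.12], [-147.06, 147.06]. Speed limits (degrees/s): [159.86, 159.86, 180, 180, 180, 180].

### API

Orientations are given as a 3x3 rotation matrix whose columns are the frame's x, y, z axes.
In Python, from workcell import r gives the robot as it stands.
- The arm moves only by the tool carry_out, never from a script. Its argument "steps" is a list that holds one entry, the list of rows, each a list of 7 numbers: the shift along the tool's x, y, z in m, then the turn, a rotation vector about the tool's x, y, z in degrees, then the opening, from -1 (shut) to 1 (fully open). In form: [[[dx, dy, dz, wx, wy, wz, jaw], ...]]. A call has 1 to 12 rows; each row shifts and turns the commanded pose from where the row before left it, along the tool's axes as they then stand; what a row does not reach is not made up. A row lasts 1/10 s, in which the tool goes at most 50 mm and 8.59 degrees, less where a joint would pass 70% of its speed; a pose out of reach is approached as far as the arm can. A call with a gripper value outside its range is refused whole. The fingers move at their own pace and stop on an object; the grip force is fixed at half the most. Time passes only in rows, so rows that do not move let the fingers close. It gives the time, the measured TCP pose, the force, the opening and the grip force at its end, in the units of the state.
- r.get_obs(): the state, without advancing time (a new reading comes with each control period).
- r.get_image(name): name is "scene" or "top"; returns a dict with "img" (480x640x3 uint8, red, green, blue), "mtx" (3x3 intrinsics, pixels), "distortion" ([k1, k2, p1, p2, k3] as OpenCV has them; the pictures are not rectified), "R" (3x3) and "t" (3): a world point X has camera coordinates R X + t. Camera axes: x right, y down, z forward; pixel columns grow to the right and rows downward; lengths in m; the calibration is good to about 2 mm. A picture is of the moment at which its call begins. There is no depth.
- r.hand_in(): hands the job in; it is judged then, once.
The state is a dict: "clock": time; "qpos": joint angles; "dq": joint speeds; "joint_efforts": joint torques, N m; "tool_pos": TCP position; "ee_rot": TCP orientation; "force": force on the tool from outside, world axes, zero at the start; "torque": the same for the moment, N m; "gripper_width": finger opening in m; "gripper_force": force on a finger pad.
Only numpy, scipy, OpenCV 4.12 (cv2) and the standard library are available. Lean on these libraries where they do the work, as an engineer would, in place of code of your own. Each camera call takes 0.05 s, during which the arm holds its last target. There are 200 camera calls.

### The job

Thread the three aluminium spacers onto the upright steel arbor one after another, largest first, then the medium, then the smallest on top, lowering each gently rather than dropping or forcing it (never load the arbor and its foot with more than 40 N, even briefly); the arbor stands off-centre in its foot, so feel for its end. Finish with the stack pressed down so that the stiff flange under it sits fully home on the foot and the spacers lie flat on one another, let go of everything, and leave the brass nut, the tools and everything else where they are.

Things in the scene. Friction and masses are not known exactly. Their poses are not given: they have to be found in the camera images.
- foot: grey square foot, 120 x 120 mm, 25 mm high, fixed on the cutting mat; origin at the centre of its underside, z up. An upright steel arbor, 16 mm in diameter with a flat end and a 1.5 mm chamfer, stands on it; the arbor's end is 90 mm above the foot's underside. The arbor is clamped in an eccentric: its axis is 4.5 mm away from the foot's centre, in a direction that differs every time, is unrelated to the foot's yaw and is not measured
- flange (a joint): dark steel flange around the arbor, 70 mm in diameter and 8 mm thick, on which the stack is built. Its value is the gap between its underside and the foot's top (m): 0 is fully home, it starts 6 to 10 mm up. Its top is 33 mm plus this value above the foot's underside. It slides stiffly down the arbor under about 6 to 8 N, stays where it is left, and stops dead at 0
- spacer_large: largest spacer: plain aluminium ring, outer diameter 60 mm, bore 19 mm, 16 mm thick, lying flat on the 3 mm thick cutting mat; origin at the centre of its underside, z up
- spacer_medium: medium spacer: plain aluminium ring, outer diameter 48 mm, bore 19 mm, 14 mm thick, lying flat on the mat; origin at the centre of its underside, z up
- spacer_small: smallest spacer: plain aluminium ring, outer diameter 36 mm, bore 19 mm, 12 mm thick, lying flat on the mat; origin at the centre of its underside, z up
- brass_nut: brass hand nut lying among the spacers: a disc with four lobes, about 56 mm across and 12 mm high, no through hole (leave alone)
- awl: leather awl lying flat: wooden handle 85 mm long and 24 mm thick, running from the origin along its -x, steel needle 68 mm along +x (leave alone)
- groover: stitching groover lying flat: wooden handle 110 mm long and 28 mm thick, running from the origin along its -x, steel shaft 63 mm along +x (leave alone)
- slicker: turned wooden edge slicker standing upright, 36 mm across, 62 mm high, origin under its centre (leave alone)
- spool: wooden thread spool standing upright, 40 mm across, 45 mm high, origin under its centre (leave alone)
- jar: closed amber glass jar, 60 mm across, 70 mm high, origin under its centre (leave alone)
- mallet: wooden mallet lying flat: head 100 x 50 x 50 mm at the origin, handle 24 mm thick reaching 160 mm along its -y (leave alone)

How it is judged (in metres and radians):
On the way, in this order (a step that is already met when the one before it is completed fails the run):
1. the largest spacer lies flat on the flange, threaded on the arbor (z of spacer_large in the frame of foot between 0.031 and 0.0465 m and horizontal distance between spacer_large and foot below 0.008 m and angle between spacer_large's own z axis and vertical below 0.06 rad), for 0.2 s.
2. the medium spacer lies flat on the largest, threaded on the arbor (z of spacer_medium in the frame of spacer_large between 0.014 and 0.018 m and horizontal distance between each of spacer_medium, spacer_large and foot below 0.008 m and angle between each of spacer_medium, spacer_large's own z axis and vertical below 0.06 rad), for 0.2 s.
3. the smallest spacer lies flat on the medium one, threaded on the arbor (z of spacer_small in the frame of spacer_medium between 0.012 and 0.016 m and horizontal distance between each of spacer_small, spacer_medium and foot below 0.008 m and angle between each of spacer_small, spacer_medium's own z axis and vertical below 0.06 rad), for 0.2 s.
At the end, for the whole second after the job is handed in: Flange home within 1.5 mm; largest, medium, smallest spacers on it in this order upwards, threaded (within 8 mm of the foot's centre axis), flat within 0.06 rad, undersides 33, 49 and 63 mm (each within 2 mm) above the foot's underside, at rest (value of joint flange below 0.0015 m and z of spacer_large in the frame of foot between 0.031 and 0.035 m and z of spacer_medium in the frame of foot between 0.047 and 0.051 m and z of spacer_small in the frame of foot between 0.061 and 0.065 m and horizontal distance between each of spacer_large, spacer_medium, spacer_small and foot below 0.008 m and angle between each of spacer_large, spacer_medium, spacer_small's own z axis and vertical below 0.06 rad and linear speed of each of spacer_large, spacer_medium, spacer_small below 0.02 m/s); the robot touches nothing.
It fails at once if the foot, arbor or flange (with what it carries) is loaded with more than 40 N (contact force between foot and anything else above 40 N).
It fails at once if a spacer drops down the arbor faster than 0.4 m/s ((horizontal distance between spacer_large and foot below 0.008 m and z of spacer_large in the frame of foot below 0.088 m and linear speed of spacer_large above 0.4 m/s) or (horizontal distance between spacer_medium and foot below 0.008 m and z of spacer_medium in the frame of foot below 0.088 m and linear speed of spacer_medium above 0.4 m/s) or (horizontal distance between spacer_small and foot below 0.008 m and z of spacer_small in the frame of foot below 0.088 m and linear speed of spacer_small above 0.4 m/s)).
It fails at once if a tool, the jar, the spool or the brass nut is moved more than 20 mm (distance of any of brass_nut, awl, groover, slicker, spool, jar, mallet from where it was at the start of the episode above 0.02 m).
It also fails if it takes over 72 s, if anything falls off the work surface, if the arm or the gripper's body presses on something with over 40 N, if the wrist force passes 120 N, or if a joint passes its speed limit or range.

## Working session

There is one attempt and no reset: what is moved stays moved. The work goes in short steps, Python scripts to look and compute and a tool call to move; the robot and the scene stay as the last step left them, time stands still between calls to the robot, and variables do not carry over. Pictures are saved under pics/ and viewed, at most 10 in all, crops included, and the job is handed in when it is done.

Besides the shell and the picture viewer there is one more tool, called after "Call:" in YAML: its name, and indented under it one key for each argument. carry_out: Moves the arm, as the interface text tells. Its arguments: {"type":"object","properties":{"steps":{"type":"array","items":{"type":"array","items":{"type":"array","items":{"type":"number"}}}}},"required":["steps"]}

```bash
mkdir -p pics
python3 - <<'E'
from workcell import r
import cv2
o=r.get_obs()
print({k:o[k] for k in o})
for n in("top","scene"):
    d=r.get_image(n); cv2.imwrite(f"pics/{n}0.png",d["img"][:,:,::-1]); print(n,d["mtx"],d["distortion"],d["R"],d["t"])
E
ls
```

```text
{'clock': 0.0, 'qpos': array([-7.58656325e+01,  5.03932237e+00,  7.86249974e+01, -9.60764246e-07,
        9.64634022e+01, -5.90734177e+00]), 'dq': array([ 0.05212567,  0.00658378,  0.03436953, -0.00179029, -0.07660109,
        0.06475168]), 'joint_efforts': array([-5.64725474e-05, -3.51866698e+01, -3.13271677e+01, -1.44862902e-04,
        1.08267227e-02,  1.51393743e-05]), 'tool_pos': array([ 0.18835851, -0.51620715,  0.23013486]), 'ee_rot': array([[ 9.39443457e-01,  3.42703510e-01, -5.44371506e-04],
       [ 3.42703865e-01, -9.39440998e-01,  2.16167679e-03],
       [ 2.29409311e-04, -2.21733133e-03, -9.99997515e-01]]), 'force': array([-0.14585221,  0.69465621, -0.16394567]), 'torque': array([-0.00790742,  0.0486641 , -0.0359329 ]), 'gripper_force': 0.0, 'gripper_width': 0.08559211910866112}
top [[490.72807739   0.         315.47424878]
 [  0.         490.72807739 236.39499752]
 [  0.           0.           1.        ]] [-0.08105975  0.          0.          0.          0.        ] [[-0.01483766 -0.99933249  0.03338286]
 [-0.99735551  0.0124162  -0.07160877]
 [ 0.07114648 -0.03435709 -0.996874  ]] [0.04343782 0.532455   0.91314605]
scene [[564.38100666   0.         325.69826133]
 [  0.         564.38100666 236.64567629]
 [  0.           0.           1.        ]] [0.03582484 0.         0.         0.         0.        ] [[ 0.85773326  0.51409239 -0.00163332]
 [ 0.44246765 -0.73984174 -0.50681021]
 [-0.26175567  0.43398528 -0.86205612]] [-0.48353777 -0.19978674  1.28771354]
pics
```

View pics/top0.png

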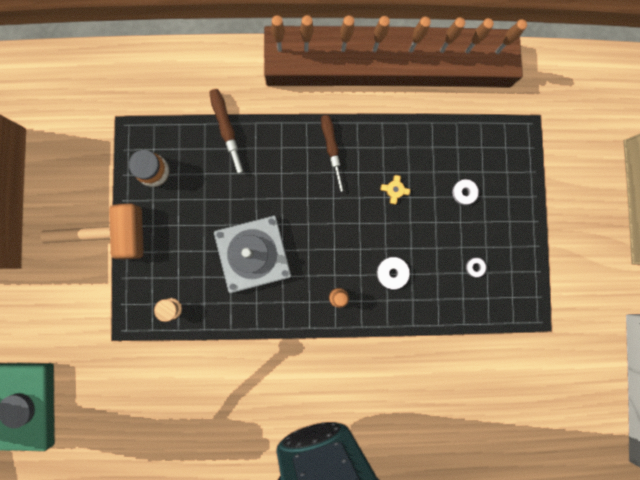

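View pics/scene0.png

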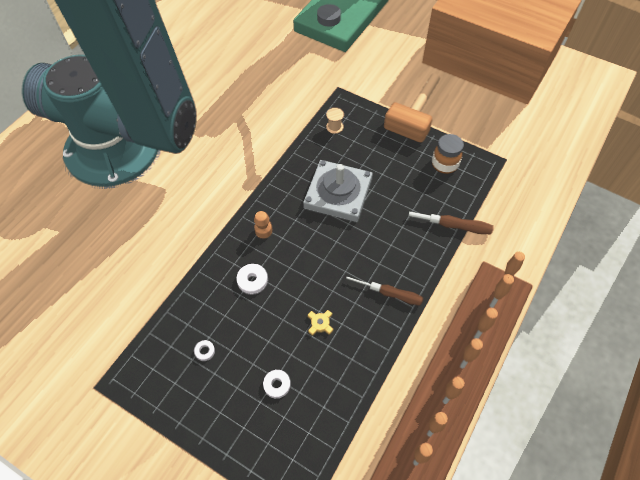

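The top view shows the large ring at (393,273), medium at (466,192) and small at (476,267), with the nut at (396,189). The foot is at (252,254) with the arbor end near (246,253). In the scene view the foot is at (338,190) with the arbor end near (340,170). Next I'll measure these positions and crop in on the arbor.

```bash
cat > h.py <<'E'
import numpy as np, cv2
from workcell import r
def ray(d,uv):
    n=cv2.undistortPoints(np.array([[uv]],float),d["mtx"],np.array(d["distortion"]))[0,0]
    R=np.array(d["R"]);t=np.array(d["t"]); return -R.T@t, R.T@np.array([n[0],n[1],1])
def plane(d,uv,z):
    c,v=ray(d,uv); return c+v*(z-c[2])/v[2]
def proj(d,X):
    return cv2.projectPoints(np.array([X],float),cv2.Rodrigues(np.array(d["R"]))[0],np.array(d["t"]),d["mtx"],np.array(d["distortion"]))[0][0,0]
def two(d1,u1,d2,u2):
    c1,v1=ray(d1,u1);c2,v2=ray(d2,u2)
    s=np.linalg.lstsq(np.c_[v1,-v2],c2-c1,rcond=None)[0]
    a=c1+s[0]*v1;b=c2+s[1]*v2; return (a+b)/2,np.linalg.norm(a-b)
E
python3 - <<'E'
from h import *
D={n:r.get_image(n) for n in("top","scene")}
guess={"top":[(393,273),(466,192),(476,267)],"scene":[(252,278),(277,384),(204,351)]}
th=[.019,.017,.015]
for n,d in D.items():
    hsv=cv2.cvtColor(d["img"],cv2.COLOR_RGB2HSV)
    m=((hsv[...,2]>150)&(hsv[...,1]<50)).astype(np.uint8)
    cs,_=cv2.findContours(m,cv2.RETR_EXTERNAL,cv2.CHAIN_APPROX_NONE)
    for g,z,D0 in zip(guess[n],th,(.06,.048,.036)):
        c=[c for c in cs if abs(cv2.pointPolygonTest(c,g,True))<25 and 50<cv2.contourArea(c)<3000 and abs(c.mean(0)[0]-g).max()<12]
        c=max(c,key=cv2.contourArea); x,y,w,h=cv2.boundingRect(c)
        P=np.array([plane(d,p[0].astype(float),z)for p in c]); (cx,cy),rad=cv2.minEnclosingCircle(P[:,:2].astype(np.float32))
        # bore: dark hole inside
        hole=np.zeros_like(m);cv2.drawContours(hole,[c],-1,1,-1);hole&=(1-m)
        M=cv2.moments(hole,True);b=plane(d,(M['m10']/M['m00'],M['m01']/M['m00']),z) if M['m00'] else None
        print(n,g,(x,y,w,h),"outer",round(cx,4),round(cy,4),"dia",round(2*rad,4),D0,"bore",b,M['m00'])
crop=[cv2.resize(D["top"]["img"][205:300,205:300],(400,400),interpolation=cv2.INTER_CUBIC),
 cv2.resize(D["scene"]["img"][145:240,290:385],(400,400),interpolation=cv2.INTER_CUBIC)]
cv2.imwrite("pics/crop1.png",np.hstack(crop)[:,:,::-1])
E
```

```text
top (393, 273) (377, 257, 33, 32) outer 0.4623 -0.1104 dia 0.0619 0.06 bore [ 0.4621379  -0.11000464  0.019     ] 55.0
top (466, 192) (453, 179, 25, 25) outer 0.6172 -0.257 dia 0.0507 0.048 bore [ 0.61711947 -0.2571943   0.017     ] 47.0
top (476, 267) (467, 258, 19, 19) outer 0.47 -0.2738 dia 0.0379 0.036 bore [ 0.46999124 -0.2738935   0.015     ] 51.0
scene (252, 278) (236, 264, 32, 30) outer 0.4644 -0.1137 dia 0.0653 0.06 bore [ 0.46356098 -0.11404929  0.019     ] 39.0
scene (277, 384) (263, 370, 27, 28) outer 0.6182 -0.2607 dia 0.0495 0.048 bore [ 0.61845385 -0.26072819  0.017     ] 72.0
scene (204, 351) (194, 340, 20, 20) outer 0.4706 -0.2765 dia 0.0375 0.036 bore [ 0.47114629 -0.2764879   0.015     ] 61.0
```

View pics/crop1.png

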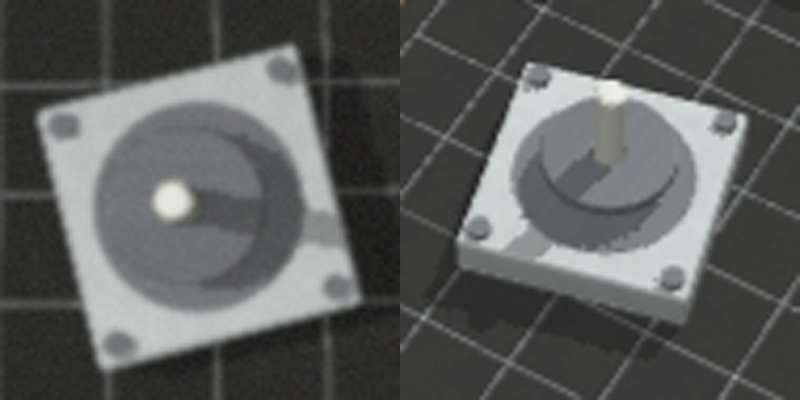

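The crop shows the arbor end at about (246,252) in top and (340,166) in scene. The flange is concentric with it, and all four foot corners are clear.

```bash
cat >> h.py <<'E'
def goal(x,y,z,yaw=None):
    o=r.get_obs();R=o["ee_rot"];d=R.T@(np.array([x,y,z])-o["tool_pos"])
    cy=np.degrees(np.arctan2(R[1,0],R[0,0])); print("pos",o["tool_pos"].round(4),"yaw",cy.round(2),"tool shift mm",(d*1e3).round(1),"wz",None if yaw is None else round(cy-yaw,1))
E
python3 - <<'E'
from h import *
T=r.get_image("top");S=r.get_image("scene")
k=95/400
f=lambda u,v,ox,oy:(ox+(u+.5)*k-.5,oy+(v+.5)*k-.5)
for d,box in((T,(236,242,258,264)),(S,(328,156,352,178))):
    x0,y0,x1,y1=box;g=d["img"][y0:y1,x0:x1].astype(float).mean(2)
    w=np.clip(g-(190 if d is T else 205),0,None);yy,xx=np.mgrid[y0:y1,x0:x1]; print("bright",(w*xx).sum()/w.sum(),(w*yy).sum()/w.sum(),(w>0).sum(),g.max())
t=f(174,199,205,205);s=f(212,91,290,145)
print("px",t,s,"top",plane(T,t,.093),"scene",plane(S,s,.093),"two",two(T,t,S,s))
c=np.array([plane(T,f(u,v,205,205),.028) for u,v in((38,112),(294,46),(360,300),(104,370))]);print("foot c",c.mean(0),[np.linalg.norm(c[i]-c[i-1]) for i in range(4)])
c=np.array([plane(S,f(u-400,v,290,145),.028) for u,v in((527,63),(748,117),(688,297),(459,243))]);print("foot scene",c.mean(0),[np.linalg.norm(c[i]-c[i-1]) for i in range(4)])
goal(.463,-.112,.15,90)
E
```

```text
bright 245.22369116869382 252.12083553675305 46 228.33333333333334
bright 337.5950617283951 166.08500881834212 95 232.66666666666666
px (245.94375, 251.88125) (339.96875, 166.23125) top [0.50221791 0.15993491 0.093     ] scene [0.50203922 0.15953945 0.093     ] two (array([0.50207793, 0.15985423, 0.09271388]), np.float64(0.00037495825454160903))
foot c [0.5014524  0.15588879 0.028     ] [np.float64(0.1182440540502227), np.float64(0.11755048319564769), np.float64(0.1169568492851357), np.float64(0.11708888044310628)]
foot scene [0.5027113  0.15441904 0.028     ] [np.float64(0.11725902710173579), np.float64(0.1186844998209777), np.float64(0.11446657258475863), np.float64(0.11709959114978306)]
pos [ 0.1885 -0.5165  0.2309] yaw 20.04 tool shift mm [ 396.5 -285.9   81.2] wz -70.0
```

Call:
carry_out:
  steps:
    - [[0.033,-0.0238,0.003,0,0,0,1],[0.033,-0.0238,0.003,0,0,0,1],[0.033,-0.0238,0.003,0,0,0,1],[0.033,-0.0238,0.003,0,0,0,1],[0.033,-0.0238,0.003,0,0,0,1],[0.033,-0.0238,0.003,0,0,0,1],[0.033,-0.0238,0.003,0,0,0,1],[0.033,-0.0238,0.003,0,0,0,1],[0.033,-0.0238,0.003,0,0,0,1],[0.033,-0.0238,0.003,0,0,0,1],[0.033,-0.0238,0.003,0,0,0,1],[0.033,-0.0238,0.003,0,0,0,1]]

```text
clock: 1.5
tool_pos: [0.4633, -0.1111, 0.1954]
ee_rot: [[0.939, 0.343, 0.001], [0.343, -0.939, -0.0], [0.0, 0.001, -1.0]]
force: [0.0, -1.2, 0.3]
gripper_width: 0.0854
gripper_force: 0.0
```

Call:
carry_out:
  steps:
    - [[0,0,0.005,0,0,-7.8,1],[0,0,0.005,0,0,-7.8,1],[0,0,0.005,0,0,-7.8,1],[0,0,0.005,0,0,-7.8,1],[0,0,0.005,0,0,-7.8,1],[0,0,0.005,0,0,-7.8,1],[0,0,0.005,0,0,-7.8,1],[0,0,0.005,0,0,-7.8,1],[0,0,0.005,0,0,-7.8,1],[0,0,0,0,0,0,1],[0,0,0,0,0,0,1]]

```text
clock: 2.6
tool_pos: [0.4626, -0.1127, 0.1503]
ee_rot: [[-0.001, 1.0, -0.0], [1.0, 0.001, -0.0], [-0.0, -0.0, -1.0]]
force: [0.5, -0.0, 0.3]
gripper_width: 0.0857
gripper_force: 0.0
```

```bash
python3 -c "
from h import *
goal(.4633,-.112,.005,90)"
```

```text
pos [ 0.4626 -0.1127  0.1503] yaw 90.08 tool shift mm [  0.7   0.7 145.3] wz 0.1
```

Call:
carry_out:
  steps:
    - [[0.0007,0.0007,0.035,0,0,0,1],[0,0,0.04,0,0,0,1],[0,0,0.035,0,0,0,1],[0,0,0.025,0,0,0,1],[0,0,0.01,0,0,0,1],[0,0,0,0,0,0,0.2],[0,0,0,0,0,0,0.2],[0,0,0,0,0,0,0.2],[0,0,0,0,0,0,0.2]]

```text
clock: 3.5
tool_pos: [0.4652, -0.1127, 0.0077]
ee_rot: [[-0.004, 1.0, 0.004], [1.0, 0.004, -0.002], [-0.002, 0.004, -1.0]]
force: [0.0, -0.1, 4.9]
gripper_width: 0.0568
gripper_force: 64.2
```

Run:
```python
from h import *
T=r.get_image("top");S=r.get_image("scene");o=r.get_obs()
print(o["tool_pos"],o["gripper_width"],o["gripper_force"],o["force"],o["torque"])
a=cv2.resize(T["img"][215:315,340:440],(400,400),interpolation=cv2.INTER_CUBIC);b=cv2.resize(S["img"][215:315,210:310],(400,400),interpolation=cv2.INTER_CUBIC)
cv2.imwrite("pics/g1.png",np.hstack([a,b])[:,:,::-1])
```

```text
[ 0.46520427 -0.11270934  0.0076868 ] 0.05656444117324582 64.36426844447851 [-0.90834102 -0.23941276  6.03188297] [ 0.00177388  0.23795992 -0.00946327]
```

View pics/g1.png

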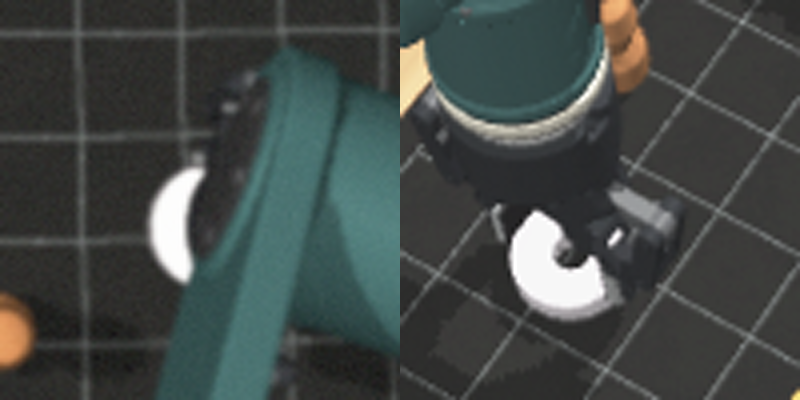

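The picture shows the ring between the fingers: the near finger is just outside its right edge at about (240,275) in full-scene pixels. The upward 6 N suggests a fingertip on the mat. I'll raise it a little and check.

Call:
carry_out:
  steps:
    - [[0,0,-0.002,0,0,0,0.2],[0,0,-0.002,0,0,0,0.2],[0,0,0,0,0,0,0.2]]

```text
clock: 3.9
tool_pos: [0.4632, -0.112, 0.0093]
ee_rot: [[-0.004, 1.0, -0.0], [1.0, 0.004, -0.0], [-0.0, -0.0, -1.0]]
force: [0.4, 0.1, -1.8]
gripper_width: 0.0568
gripper_force: 63.8
```

Call:
carry_out:
  steps:
    - [[0,0,-0.003,0,0,0,0.2],[0,0,-0.003,0,0,0,0.2],[0,0,0,0,0,0,0.2]]

```text
clock: 4.2
tool_pos: [0.4637, -0.1121, 0.0157]
ee_rot: [[-0.004, 1.0, 0.001], [1.0, 0.004, -0.0], [-0.0, 0.001, -1.0]]
force: [0.1, 0.5, -0.5]
gripper_width: 0.0568
gripper_force: 63.9
```

Call:
carry_out:
  steps:
    - [[0,0,0.0055,0,0,0,0.2],[0,0,0,0,0,0,0.2],[0,0,0,0,0,0,0.9],[0,0,0,0,0,0,0.9],[0,0,-0.003,0,0,0,0.9]]

```text
clock: 4.7
tool_pos: [0.4632, -0.112, 0.0128]
ee_rot: [[-0.004, 1.0, -0.0], [1.0, 0.004, 0.0], [0.0, -0.0, -1.0]]
force: [0.8, -0.8, 0.1]
gripper_width: 0.0812
gripper_force: 0.0
```

Call:
carry_out:
  steps:
    - [[0,0,0,0,0,8.5,0.9],[0,0,0,0,0,8.5,0.9],[0,0,0,0,0,8.5,0.9],[0,0,0,0,0,8.5,0.9],[0,0,0,0,0,8.5,0.9],[0,0,0,0,0,8.5,0.9],[0,0,0,0,0,8.5,0.9],[0,0,0,0,0,8.5,0.9],[0,0,0,0,0,8.5,0.9],[0,0,0,0,0,8.5,0.9],[0,0,0,0,0,5,0.9],[0,0,0,0,0,0,0.9]]

```text
clock: 5.9
tool_pos: [0.4637, -0.1122, 0.0133]
ee_rot: [[1.0, 0.004, 0.001], [0.004, -1.0, -0.0], [0.001, 0.0, -1.0]]
force: [-0.2, -0.0, 0.6]
gripper_width: 0.0811
gripper_force: 0.0
```

Call:
carry_out:
  steps:
    - [[0,0,0,0,0,0,0.2],[0,0,0,0,0,0,0.2],[0,0,0,0,0,0,0.2],[0,0,0,0,0,0,0.2],[0,0,0,0,0,0,0.2]]

```text
clock: 6.4
tool_pos: [0.4658, -0.1135, 0.0158]
ee_rot: [[1.0, 0.005, 0.006], [0.005, -1.0, -0.003], [0.006, 0.003, -1.0]]
force: [0.3, -1.7, 9.0]
gripper_width: 0.0511
gripper_force: 4.7
```

Call:
carry_out:
  steps:
    - [[0,0,0,0,0,0,0.95],[0,0,0,0,0,0,0.95],[0,0,0,0,0,0,0.95],[0,0,0.006,0,0,0,0.95],[0,0,0.006,0,0,0,0.95],[0,0,0,0,0,0,0.95]]

```text
clock: 7.0
tool_pos: [0.462, -0.1115, -0.0009]
ee_rot: [[1.0, 0.004, -0.003], [0.004, -1.0, 0.001], [-0.003, -0.001, -1.0]]
force: [0.4, 0.8, -0.6]
gripper_width: 0.0834
gripper_force: 0.0
```

Call:
carry_out:
  steps:
    - [[0,0,0,0,0,0,0.2],[0,0,0,0,0,0,0.2],[0,0,0,0,0,0,0.2],[0,0,0,0,0,0,0.2]]

```text
clock: 7.4
tool_pos: [0.464, -0.1122, 0.0015]
ee_rot: [[1.0, 0.004, 0.002], [0.004, -1.0, -0.001], [0.002, 0.001, -1.0]]
force: [0.6, -1.0, 3.4]
gripper_width: 0.0575
gripper_force: 64.3
```

Call:
carry_out:
  steps:
    - [[0,0,-0.005,0,0,0,0.2],[0,0,-0.025,0,0,0,0.2],[0,0,-0.035,0,0,0,0.2],[0,0,-0.035,0,0,0,0.2],[0.004,-0.03,-0.03,0,0,0,0.2],[0.004,-0.04,0,0,0,0,0.2],[0.006,-0.04,0,0,0,0,0.2],[0.006,-0.045,0,0,0,0,0.2],[0.006,-0.045,0,0,0,0,0.2],[0.006,-0.04,0,0,0,0,0.2],[0.006,-0.03,0,0,0,0,0.2],[0,0,0,0,0,0,0.2]]

```text
clock: 8.6
tool_pos: [0.4998, 0.1616, 0.1303]
ee_rot: [[1.0, 0.009, -0.001], [0.009, -1.0, 0.001], [-0.001, -0.001, -1.0]]
force: [-0.4, -0.1, -0.8]
gripper_width: 0.0571
gripper_force: 64.5
```

Run:
```python
from h import *
goal(.5022,.1598,.115,0)
T=r.get_image("top");S=r.get_image("scene")
p=proj(S,r.get_obs()["tool_pos"]).astype(int);print(p)
q=proj(T,r.get_obs()["tool_pos"]).astype(int)
f=lambda I,c:cv2.resize(I[max(c[1]-50,0):,max(c[0]-50,0):][:100,:100],(400,400),interpolation=cv2.INTER_CUBIC)
cv2.imwrite("pics/g2.png",np.hstack([f(T["img"],q),f(S["img"],p)])[:,:,::-1]);print(q,r.get_obs()["gripper_width"],r.get_obs()["force"])
```

```text
pos [0.4998 0.1616 0.1303] yaw 0.53 tool shift mm [ 2.4  1.9 15.3] wz 0.5
[338 154]
[244 252] 0.05740346734333744 [-0.03347173  0.53329476 -1.15414152]
```

View pics/g2.png

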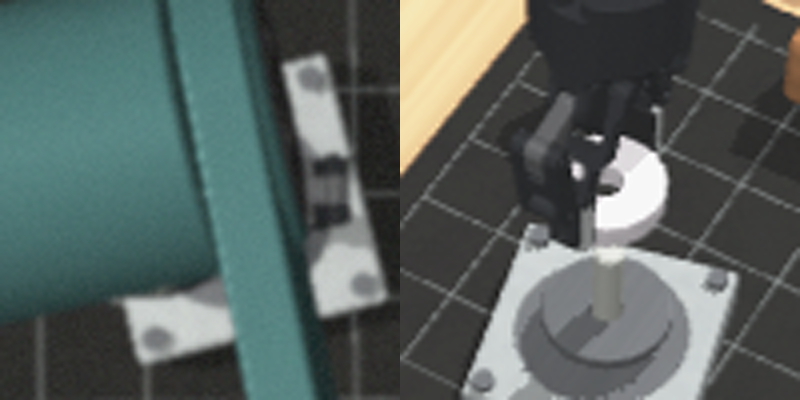

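The scene crop shows the large ring held above the foot, hole near (340,150), with the arbor end just below it at (340,166). Next I'll compute the ring's offset from the tool.

Run:
```python
from h import *
S=r.get_image("scene");o=r.get_obs();z=o["tool_pos"][2]
hsv=cv2.cvtColor(S["img"],cv2.COLOR_RGB2HSV);g=S["img"].mean(2)
print("hole",plane(S,(340.3,150),z+.0175), o["tool_pos"])
# predicted outlines of flat ring at tool xy
for zz in(.0015,.0175):
    c=proj(S,o["tool_pos"]+[0,0,zz]);e=[proj(S,o["tool_pos"]+[.03*np.cos(a),.03*np.sin(a),zz]) for a in np.arange(0,6.28,.2)]
    e=np.array(e);print(zz,c,e.min(0),e.max(0))
m=((g>150)&(hsv[...,1]<40)).astype(np.uint8)[120:166,325:365]
n,l,s,_=cv2.connectedComponentsWithStats(m);print(s)
for row in S["img"][130:172,325:362].mean(2).astype(int): print(*["%3d"%v for v in row])
```

```text
hole [0.50300097 0.15695633 0.14776436] [0.49969602 0.15771679 0.13026436]
0.0015 [338.8736504  154.26627028] [323.68552647 142.4425564 ] [354.06745647 166.4435829 ]
0.0175 [339.02704632 149.05127554] [323.64663786 137.1482425 ] [354.41305694 161.31399883]
[[   0    0   40   46 1481]
 [  26   11    2    2    3]
 [   9   18    4    2    6]
 [  11   19   19   27  339]
 [   6   25    2    4    8]
 [   0   45    3    1    3]]
 47  81 100 103 104 110  71  52  50  47  41  39  39  39  41  50  53  53  49  41  38  45  44  44  45  40  65  49  42  56  58  57  56  56  57  56  81
 69  98 103 104 103  94  63  51  50  45  41  40  38  39  42  50  53  52  50  41  40  43  48  49  46  99 167 153  95  61  58  56  56  56  55  79 108
 96 103 103 103 103  75  55  50  47  43  39  39  39  39  48  51  53  52  45  39  38  39  40  43  48  78 137 154  95  58  57  57  58  58  56 104  77
100 103 104 103  95  63  48  45  44  42  39  40  40  39  50  53  52  53  40  39  39  40  41  40  39  42  62 112  80  59  59  58  58  57  86  69  58
103 103 104 104  81  55  44  42  41  40  37  38  38  41  50  53  53  47  42  40  3
[... 4841 characters left out ...]
 205 202 205 224 228 231 232 232 220 213 211 210 207 206 207 204 170 153 104  64  57  57  59  58  57 103  79
211 211 211 209 208 208 210 209 177 171 146 152 173 217 229 230 231 224 207 168 186 207 211 211 212 211 206 204 201 199 169 152 104  65  79  89  66
212 210 210 209 207 208 180 147 133 131 126 127 149 192 193 192 196 173 140 133 137 141 156 188 207 209 207 206 208 209 207 206 206 204 194 164 107
213 211 211 209 181 146 132 127 126 126 127 125 129 137 147 157 137 124 128 129 128 130 135 138 167 200 207 207 209 210 210 211 212 212 211 208 205
212 185 177 150 135 127 126 126 126 127 128 126 126 128 129 128 122 116 123 127 130 132 132 130 133 153 185 205 210 210 210 210 210 211 210 210 210
```

Call:
carry_out:
  steps:
    - [[0.0025,-0.0021,0.01,0,0,0.5,0.2],[0,0,0.012,0,0,0,0.2],[0,0,0.01,0,0,0,0.2],[0,0,0,0,0,0,0.2],[0,0,0,0,0,0,0.2]]

```text
clock: 9.25
tool_pos: [0.5022, 0.1598, 0.098]
ee_rot: [[1.0, -0.005, -0.002], [-0.005, -1.0, -0.0], [-0.002, 0.0, -1.0]]
force: [-0.5, 0.6, -0.5]
gripper_width: 0.057
gripper_force: 64.5
```

Call:
carry_out:
  steps:
    - [[0,0,0.002,0,0,0,0.2],[0,0,0.002,0,0,0,0.2],[0,0,0.002,0,0,0,0.2],[0,0,0.001,0,0,0,0.2],[0,0,0,0,0,0,0.2]]

```text
clock: 9.75
tool_pos: [0.5025, 0.1603, 0.0916]
ee_rot: [[1.0, -0.004, -0.0], [-0.004, -1.0, -0.0], [-0.0, 0.0, -1.0]]
force: [-0.5, 0.6, -1.5]
gripper_width: 0.0568
gripper_force: 64.5
```

Call:
carry_out:
  steps:
    - [[0,0,0.001,0,0,0,0.2],[0,0,0.001,0,0,0,0.2],[0,0,0.001,0,0,0,0.2],[0,0,0,0,0,0,0.2]]

```text
clock: 10.15
tool_pos: [0.5025, 0.1602, 0.0886]
ee_rot: [[1.0, -0.005, -0.0], [-0.005, -1.0, -0.0], [-0.0, 0.0, -1.0]]
force: [-0.3, 0.2, -1.1]
gripper_width: 0.057
gripper_force: 64.5
```

Call:
carry_out:
  steps:
    - [[0,0,0.001,0,0,0,0.2],[0,0,0.001,0,0,0,0.2],[0,0,0.001,0,0,0,0.2],[0,0,0,0,0,0,0.2]]

```text
clock: 10.55
tool_pos: [0.5025, 0.1602, 0.0855]
ee_rot: [[1.0, -0.005, -0.0], [-0.005, -1.0, -0.0], [-0.0, 0.0, -1.0]]
force: [0.2, -1.1, -1.8]
gripper_width: 0.0567
gripper_force: 64.5
```

Call:
carry_out:
  steps:
    - [[0,0,0.005,0,0,0,0.2],[0,0,0.005,0,0,0,0.2],[0,0,0.005,0,0,0,0.2],[0,0,0,0,0,0,0.2]]

```text
clock: 10.95
tool_pos: [0.5018, 0.1601, 0.0694]
ee_rot: [[1.0, -0.004, -0.002], [-0.004, -1.0, -0.001], [-0.002, 0.001, -1.0]]
force: [-0.1, -0.7, -2.0]
gripper_width: 0.0571
gripper_force: 64.5
```

Call:
carry_out:
  steps:
    - [[0,0,0.006,0,0,0,0.2],[0,0,0.006,0,0,0,0.2],[0,0,0.006,0,0,0,0.2],[0,0,0.003,0,0,0,0.2],[0,0,0,0,0,0,0.2]]

```text
clock: 11.45
tool_pos: [0.5021, 0.1601, 0.0489]
ee_rot: [[1.0, -0.005, -0.002], [-0.005, -1.0, -0.0], [-0.002, 0.0, -1.0]]
force: [-0.2, -0.3, -1.7]
gripper_width: 0.0571
gripper_force: 64.5
```

Call:
carry_out:
  steps:
    - [[0,0,0.001,0,0,0,0.2],[0,0,0.001,0,0,0,0.2],[0,0,0.001,0,0,0,0.2],[0,0,0.001,0,0,0,0.2],[0,0,0,0,0,0,0.2]]

```text
clock: 11.95
tool_pos: [0.5026, 0.1602, 0.0457]
ee_rot: [[1.0, -0.004, -0.0], [-0.004, -1.0, -0.0], [-0.0, 0.0, -1.0]]
force: [0.1, -0.6, -2.0]
gripper_width: 0.057
gripper_force: 64.5
```

Call:
carry_out:
  steps:
    - [[0,0,0.001,0,0,0,0.2],[0,0,0.001,0,0,0,0.2],[0,0,0.001,0,0,0,0.2],[0,0,0,0,0,0,0.2]]

```text
clock: 12.35
tool_pos: [0.5028, 0.1603, 0.0434]
ee_rot: [[1.0, -0.004, 0.0], [-0.004, -1.0, 0.0], [0.0, -0.0, -1.0]]
force: [-1.9, -0.9, 2.9]
gripper_width: 0.057
gripper_force: 65.0
```

Call:
carry_out:
  steps:
    - [[0,0,0.001,0,0,0,0.2],[0,0,0.001,0,0,0,0.2],[0,0,0.001,0,0,0,0.2],[0,0,0,0,0,0,0.2]]

```text
clock: 12.75
tool_pos: [0.5028, 0.1603, 0.0398]
ee_rot: [[1.0, -0.005, 0.0], [-0.005, -1.0, 0.0], [0.0, -0.0, -1.0]]
force: [-1.8, -0.2, 4.0]
gripper_width: 0.0567
gripper_force: 65.1
```

Call:
carry_out:
  steps:
    - [[0,0,0.001,0,0,0,0.2],[0,0,0.001,0,0,0,0.2],[0,0,0.001,0,0,0,0.2],[0,0,0,0,0,0,0.2]]

```text
clock: 13.15
tool_pos: [0.5028, 0.1603, 0.0366]
ee_rot: [[1.0, -0.004, 0.0], [-0.004, -1.0, -0.0], [0.0, 0.0, -1.0]]
force: [-1.1, -0.1, 3.5]
gripper_width: 0.0569
gripper_force: 65.0
```

Call:
carry_out:
  steps:
    - [[0,0,0.001,0,0,0,0.2],[0,0,0.001,0,0,0,0.2],[0,0,0,0,0,0,0.2]]

```text
clock: 13.45
tool_pos: [0.5028, 0.1603, 0.0346]
ee_rot: [[1.0, -0.005, 0.0], [-0.005, -1.0, -0.0], [0.0, 0.0, -1.0]]
force: [-1.5, -0.1, 3.7]
gripper_width: 0.0571
gripper_force: 65.0
```

Call:
carry_out:
  steps:
    - [[0,0,0.0005,0,0,0,0.2],[0,0,0.0005,0,0,0,0.2],[0,0,0,0,0,0,0.2]]

```text
clock: 13.75
tool_pos: [0.5028, 0.1603, 0.0344]
ee_rot: [[1.0, -0.004, 0.0], [-0.004, -1.0, -0.0], [0.0, 0.0, -1.0]]
force: [-3.1, -0.7, 6.5]
gripper_width: 0.0569
gripper_force: 65.4
```

Call:
carry_out:
  steps:
    - [[0,0,0.0005,0,0,0,0.2],[0,0,0.0005,0,0,0,0.2],[0,0,0,0,0,0,0.2]]

```text
clock: 14.05
tool_pos: [0.5028, 0.1603, 0.0344]
ee_rot: [[1.0, -0.004, 0.001], [-0.004, -1.0, -0.0], [0.001, 0.0, -1.0]]
force: [-5.1, -1.6, 11.6]
gripper_width: 0.0569
gripper_force: 65.9
```

Call:
carry_out:
  steps:
    - [[0,0,-0.0015,0,0,0,0.2],[0,0,0,0,0,0,0.9],[0,0,0,0,0,0,0.9],[0,0,0,0,0,0,0.9],[0,0,-0.015,0,0,0,0.9],[0,0,-0.03,0,0,0,0.9],[0,0,-0.035,0,0,0,0.9],[0,0,-0.03,0,0,0,0.9],[0.01,0.035,0,0,0,0,0.9],[0.01,0.035,0,0,0,0,0.9]]

```text
clock: 15.05
tool_pos: [0.5234, 0.0902, 0.1459]
ee_rot: [[1.0, -0.002, 0.004], [-0.002, -1.0, 0.0], [0.004, -0.0, -1.0]]
force: [-0.3, -0.3, -0.9]
gripper_width: 0.0813
gripper_force: 0.0
```

Call:
carry_out:
  steps:
    - [[0.01,0.036,0,0,0,0,0.8],[0.01,0.036,0,0,0,0,0.8],[0.01,0.036,0,0,0,0,0.8],[0.01,0.036,0,0,0,0,0.8],[0.01,0.036,0,0,0,0,0.8],[0.01,0.036,0,0,0,0,0.8],[0.01,0.036,0,0,0,0,0.8],[0.01,0.036,0,0,0,0,0.8],[0.01,0.036,0,0,0,0,0.8],[0.005,0.025,0,0,0,0,0.8],[0,0,0,0,0,0,0.8],[0,0,0,0,0,0,0.8]]

```text
clock: 16.25
tool_pos: [0.6155, -0.2594, 0.1433]
ee_rot: [[1.0, -0.006, -0.001], [-0.006, -1.0, 0.001], [-0.001, -0.001, -1.0]]
force: [0.5, 0.4, -0.5]
gripper_width: 0.0765
gripper_force: 0.0
```

```bash
python3 -c "
from h import *
goal(.6178,-.2588,.003,0)
S=r.get_image('scene');c=cv2.resize(S['img'][130:230,285:385],(400,400),interpolation=cv2.INTER_CUBIC);cv2.imwrite('pics/st1.png',c[:,:,::-1])"
```

```text
pos [ 0.6155 -0.2594  0.1433] yaw -0.32 tool shift mm [  2.5  -0.4 140.3] wz -0.3
```

View pics/st1.png

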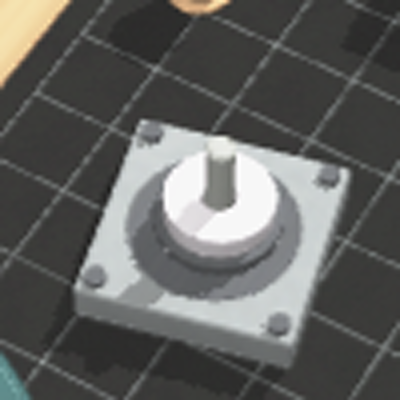

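The picture shows the large ring flat on the flange, threaded, at about (340,180) in full pixels. The medium ring is next.

Call:
carry_out:
  steps:
    - [[0.0025,-0.0004,0.035,0,0,0,0.8],[0,0,0.04,0,0,0,0.8],[0,0,0.035,0,0,0,0.8],[0,0,0.022,0,0,0,0.8],[0,0,0.008,0,0,0,0.8],[0,0,0,0,0,0,0.0],[0,0,0,0,0,0,0.0],[0,0,0,0,0,0,0.0],[0,0,0,0,0,0,0.0],[0,0,0,0,0,0,0.0]]

```text
clock: 17.3
tool_pos: [0.6199, -0.2594, 0.0071]
ee_rot: [[1.0, -0.004, 0.004], [-0.004, -1.0, -0.002], [0.004, 0.002, -1.0]]
force: [0.6, 0.2, 5.3]
gripper_width: 0.045
gripper_force: 61.8
```

Call:
carry_out:
  steps:
    - [[0,0,-0.001,0,0,0,0.8],[0,0,0,0,0,0,0.8],[0,0,0,0,0,0,0.8],[0,0,0,0,0,-8.5,0.8],[0,0,0,0,0,-8.5,0.8],[0,0,0,0,0,-8.5,0.8],[0,0,0,0,0,-8.5,0.8],[0,0,0,0,0,-8.5,0.8],[0,0,0,0,0,-8.5,0.8],[0,0,0,0,0,-8.5,0.8],[0,0,0,0,0,-8.5,0.8],[0,0,0,0,0,-8.5,0.8]]

```text
clock: 18.5
tool_pos: [0.6179, -0.2588, 0.0046]
ee_rot: [[0.232, 0.973, -0.001], [0.973, -0.232, 0.0], [0.0, -0.001, -1.0]]
force: [-0.7, -0.4, -0.1]
gripper_width: 0.0768
gripper_force: 0.0
```

Call:
carry_out:
  steps:
    - [[0,0,0,0,0,-8.5,0.8],[0,0,0,0,0,-5,0.8],[0,0,0,0,0,0,0.8],[0,0,0,0,0,0,0.8]]

```text
clock: 18.9
tool_pos: [0.618, -0.2588, 0.0049]
ee_rot: [[0.006, 1.0, -0.001], [1.0, -0.006, 0.0], [0.0, -0.001, -1.0]]
force: [-0.2, 1.0, 0.4]
gripper_width: 0.0771
gripper_force: 0.0
```

Call:
carry_out:
  steps:
    - [[0,0,0,0,0,0,0.0],[0,0,0,0,0,0,0.0],[0,0,0,0,0,0,0.0],[0,0,0,0,0,0,0.0],[0,0,0,0,0,0,0.0]]

```text
clock: 19.4
tool_pos: [0.6187, -0.2591, 0.0059]
ee_rot: [[0.005, 1.0, 0.001], [1.0, -0.005, -0.001], [-0.001, 0.001, -1.0]]
force: [-0.2, 0.2, 2.1]
gripper_width: 0.045
gripper_force: 61.4
```

Call:
carry_out:
  steps:
    - [[0,0,-0.005,0,0,0,0.0],[0,0,-0.02,0,0,0,0.0],[0,0,-0.03,0,0,0,0.0],[0,0,-0.035,0,0,0,0.0],[0.02,-0.005,-0.03,0,0,0,0.0],[0.03,-0.009,0,0,0,0,0.0],[0.035,-0.01,0,0,0,0,0.0],[0.035,-0.01,0,0,0,0,0.0],[0.04,-0.011,0,0,0,0,0.0],[0.04,-0.011,0,0,0,0,0.0],[0.04,-0.011,0,0,0,0,0.0]]

```text
clock: 20.5
tool_pos: [0.5513, -0.0171, 0.1251]
ee_rot: [[0.005, 1.0, -0.001], [1.0, -0.005, 0.0], [0.0, -0.001, -1.0]]
force: [-0.3, -1.0, -1.3]
gripper_width: 0.0449
gripper_force: 61.3
```

Call:
carry_out:
  steps:
    - [[0.04,-0.011,0,0,0,0,0.0],[0.04,-0.011,0,0,0,0,0.0],[0.04,-0.011,0,0,0,0,0.0],[0.035,-0.01,0,0,0,0,0.0],[0.02,-0.006,0,0,0,0,0.0],[0,0,0,0,0,0,0.0],[0,0,0,0,0,0,0.0],[0,0,0,0,0,0,0.0]]

```text
clock: 21.3
tool_pos: [0.5043, 0.1557, 0.1252]
ee_rot: [[0.006, 1.0, -0.0], [1.0, -0.006, -0.001], [-0.001, -0.0, -1.0]]
force: [-0.4, 0.5, 0.4]
gripper_width: 0.0448
gripper_force: 61.3
```

Run:
```python
from h import *
goal(.5022,.160,.100,90)
S=r.get_image("scene");o=r.get_obs();T=o["tool_pos"]
for zz in(-.0025,.0115):
    e=np.array([proj(S,T+[.024*np.cos(a),.024*np.sin(a),zz]) for a in np.arange(0,6.28,.1)]);print(zz,"c",proj(S,T+[0,0,zz]),e.min(0),e.max(0))
b=np.array([proj(S,T+[.0095*np.cos(a),.0095*np.sin(a),.0115]) for a in np.arange(0,6.28,.1)]);print("bore",b.min(0),b.max(0))
c=proj(S,T+[0,0,.005]).astype(int);I=S["img"][c[1]-30:c[1]+45,c[0]-37:c[0]+38];cv2.imwrite("pics/g3.png",cv2.resize(I,(600,600),interpolation=cv2.INTER_CUBIC)[:,:,::-1]);print("crop org",c-[37,30],"x8")
```

```text
pos [0.5043 0.1557 0.1252] yaw 89.68 tool shift mm [ 4.3 -2.2 25.2] wz -0.3
-0.0025 c [340.30544579 158.887672  ] [328.17797498 149.36591831] [352.43942693 168.60261689]
0.0115 c [340.45443834 154.40682197] [328.19356853 144.8285515 ] [352.72204396 164.18141611]
bore [335.6015634 150.5909683] [345.30875861 158.25071338]
crop org [303 126] x8
```

View pics/g3.png

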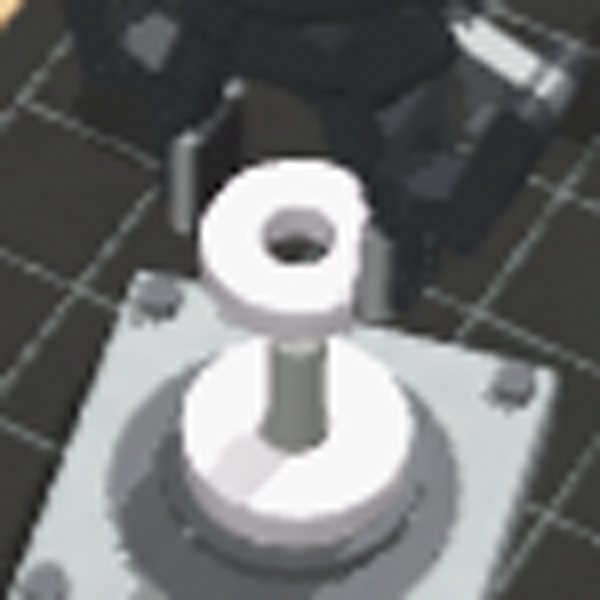

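The ring is held flat with its bore at about (340,155), directly above the arbor at about (340,169). It sits within about 1 mm of the tool centre.

Call:
carry_out:
  steps:
    - [[0.005,-0.0022,0.008,0,0,0,0.0],[0,0,0.01,0,0,0,0.0],[0,0,0.007,0,0,0,0.0],[0,0,0,0,0,0,0.0],[0,0,0,0,0,0,0.0]]

```text
clock: 21.85
tool_pos: [0.5017, 0.1615, 0.0997]
ee_rot: [[0.005, 1.0, -0.001], [1.0, -0.005, -0.0], [-0.0, -0.001, -1.0]]
force: [-0.2, 0.3, -1.3]
gripper_width: 0.0446
gripper_force: 61.3
```

Call:
carry_out:
  steps:
    - [[0,0,0.001,0,0,0,0.0],[0,0,0.001,0,0,0,0.0],[0,0,0.001,0,0,0,0.0],[0,0,0.001,0,0,0,0.0],[0,0,0.001,0,0,0,0.0],[0,0,0,0,0,0,0.0]]

```text
clock: 22.45
tool_pos: [0.5019, 0.1617, 0.0951]
ee_rot: [[0.004, 1.0, -0.0], [1.0, -0.004, -0.0], [-0.0, -0.0, -1.0]]
force: [-0.2, -0.6, -0.7]
gripper_width: 0.0451
gripper_force: 61.3
```

Call:
carry_out:
  steps:
    - [[0,0,0.001,0,0,0,0.0],[0,0,0.001,0,0,0,0.0],[0,0,0.001,0,0,0,0.0],[0,0,0,0,0,0,0.0]]

```text
clock: 22.85
tool_pos: [0.5018, 0.1617, 0.0921]
ee_rot: [[0.004, 1.0, -0.0], [1.0, -0.004, -0.0], [-0.0, -0.0, -1.0]]
force: [-0.0, 0.2, -0.6]
gripper_width: 0.045
gripper_force: 61.3
```

Call:
carry_out:
  steps:
    - [[0,0,0.001,0,0,0,0.0],[0,0,0.001,0,0,0,0.0],[0,0,0.001,0,0,0,0.0],[0,0,0.001,0,0,0,0.0],[0,0,0,0,0,0,0.0]]

```text
clock: 23.35
tool_pos: [0.5018, 0.1616, 0.088]
ee_rot: [[0.004, 1.0, -0.0], [1.0, -0.004, -0.0], [-0.0, -0.0, -1.0]]
force: [0.2, 0.5, -0.8]
gripper_width: 0.0446
gripper_force: 61.3
```

Call:
carry_out:
  steps:
    - [[-0.0005,0,0.003,0,0,0,0.0],[0,0,0.003,0,0,0,0.0],[0,0,0.003,0,0,0,0.0],[0,0,0,0,0,0,0.0]]

```text
clock: 23.75
tool_pos: [0.5015, 0.161, 0.0785]
ee_rot: [[0.005, 1.0, -0.001], [1.0, -0.005, -0.0], [-0.0, -0.001, -1.0]]
force: [-0.5, -0.2, -1.6]
gripper_width: 0.0446
gripper_force: 61.3
```

Call:
carry_out:
  steps:
    - [[0,0,0.005,0,0,0,0.0],[0,0,0.006,0,0,0,0.0],[0,0,0.005,0,0,0,0.0],[0,0,0.003,0,0,0,0.0],[0,0,0,0,0,0,0.0]]

```text
clock: 24.25
tool_pos: [0.5014, 0.1611, 0.0594]
ee_rot: [[0.004, 1.0, -0.002], [1.0, -0.004, -0.0], [-0.0, -0.002, -1.0]]
force: [0.7, 0.2, -0.4]
gripper_width: 0.0447
gripper_force: 61.3
```

Call:
carry_out:
  steps:
    - [[0,0,0.001,0,0,0,0.0],[0,0,0.001,0,0,0,0.0],[0,0,0.001,0,0,0,0.0],[0,0,0,0,0,0,0.0]]

```text
clock: 24.65
tool_pos: [0.502, 0.1612, 0.0573]
ee_rot: [[0.005, 1.0, 0.0], [1.0, -0.005, -0.0], [-0.0, 0.0, -1.0]]
force: [-0.4, 0.6, -0.2]
gripper_width: 0.0451
gripper_force: 61.3
```

Call:
carry_out:
  steps:
    - [[0,0,0.001,0,0,0,0.0],[0,0,0.001,0,0,0,0.0],[0,0,0,0,0,0,0.0]]

```text
clock: 24.95
tool_pos: [0.5019, 0.1611, 0.0551]
ee_rot: [[0.004, 1.0, -0.0], [1.0, -0.004, -0.0], [-0.0, -0.0, -1.0]]
force: [-0.0, -0.1, -0.8]
gripper_width: 0.0446
gripper_force: 61.3
```

Call:
carry_out:
  steps:
    - [[0,0,0.001,0,0,0,0.0],[0,0,0.001,0,0,0,0.0],[0,0,0,0,0,0,0.0]]

```text
clock: 25.25
tool_pos: [0.5021, 0.1612, 0.0547]
ee_rot: [[0.004, 1.0, 0.001], [1.0, -0.004, -0.0], [-0.0, 0.001, -1.0]]
force: [-2.5, -0.7, 6.9]
gripper_width: 0.0448
gripper_force: 62.0
```

Call:
carry_out:
  steps:
    - [[0,0,0.001,0,0,0,0.0],[0,0,0.001,0,0,0,0.0],[0,0,0,0,0,0,0.0]]

```text
clock: 25.55
tool_pos: [0.5022, 0.1612, 0.0546]
ee_rot: [[0.004, 1.0, 0.001], [1.0, -0.004, -0.0], [-0.0, 0.001, -1.0]]
force: [-7.4, -2.5, 14.4]
gripper_width: 0.0447
gripper_force: 62.8
```

Call:
carry_out:
  steps:
    - [[0,0,-0.0025,0,0,0,0.0],[0,0,0,0,0,0,0.6],[0,0,0,0,0,0,0.6],[0,0,0,0,0,0,0.6],[0,0,-0.02,0,0,0,0.6],[0,0,-0.035,0,0,0,0.6],[0,0,-0.03,0,0,0,0.6],[-0.03,-0.003,0,0,0,0,0.6],[-0.036,-0.003,0,0,0,0,0.6],[-0.04,-0.003,0,0,0,0,0.6]]

```text
clock: 26.55
tool_pos: [0.4924, 0.0547, 0.1388]
ee_rot: [[0.003, 1.0, 0.0], [1.0, -0.003, -0.0], [-0.0, 0.0, -1.0]]
force: [1.1, -0.1, -0.4]
gripper_width: 0.0683
gripper_force: 0.0
```

Call:
carry_out:
  steps:
    - [[-0.04,-0.003,0,0,0,0,0.6],[-0.04,-0.003,0,0,0,0,0.6],[-0.04,-0.003,0,0,0,0,0.6],[-0.04,-0.003,0,0,0,0,0.6],[-0.04,-0.003,0,0,0,0,0.6],[-0.04,-0.003,0,0,0,0,0.6],[-0.04,-0.003,0,0,0,0,0.6],[-0.03,-0.002,0,0,0,0,0.6],[-0.02,-0.002,0,0,0,0,0.6],[0,0,0,0,0,0,0.6],[0,0,0,0,0,0,0.6]]

```text
clock: 27.65
tool_pos: [0.4658, -0.2744, 0.1382]
ee_rot: [[0.005, 1.0, -0.001], [1.0, -0.005, 0.001], [0.001, -0.001, -1.0]]
force: [0.6, 0.1, -0.8]
gripper_width: 0.0682
gripper_force: 0.0
```

```bash
python3 -c "
from h import *
goal(.4703,-.2751,.003,90)
S=r.get_image('scene');c=cv2.resize(S['img'][130:230,285:385],(400,400),interpolation=cv2.INTER_CUBIC);cv2.imwrite('pics/st2.png',c[:,:,::-1])"
```

```text
pos [ 0.4658 -0.2744  0.1382] yaw 89.69 tool shift mm [ -0.8   4.6 135.2] wz -0.3
```

View pics/st2.png

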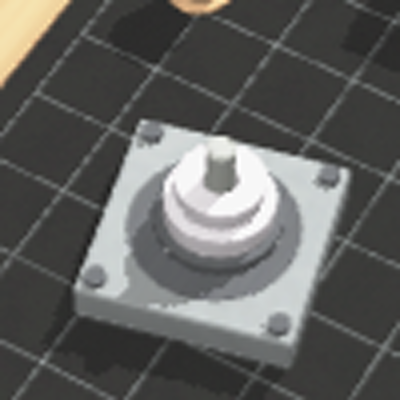

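The picture shows the medium ring flat on the large one, threaded. The small ring is next.

Call:
carry_out:
  steps:
    - [[-0.0008,0.0046,0.035,0,0,0,0.6],[0,0,0.04,0,0,0,0.6],[0,0,0.035,0,0,0,0.6],[0,0,0.017,0,0,0,0.6],[0,0,0.005,0,0,0,0.6],[0,0,0,0,0,0,-0.3],[0,0,0,0,0,0,-0.3],[0,0,0,0,0,0,-0.3],[0,0,0,0,0,0,-0.3],[0,0,0,0,0,0,-0.3]]

```text
clock: 28.7
tool_pos: [0.4722, -0.2762, 0.0092]
ee_rot: [[0.005, 1.0, 0.004], [1.0, -0.005, -0.002], [-0.002, 0.004, -1.0]]
force: [0.5, 1.4, 6.6]
gripper_width: 0.032
gripper_force: 59.9
```

Call:
carry_out:
  steps:
    - [[0,0,-0.001,0,0,0,0.6],[0,0,0,0,0,0,0.6],[0,0,0,0,0,0,0.6],[0,0,0,0,0,8.5,0.6],[0,0,0,0,0,8.5,0.6],[0,0,0,0,0,8.5,0.6],[0,0,0,0,0,8.5,0.6],[0,0,0,0,0,8.5,0.6],[0,0,0,0,0,8.5,0.6],[0,0,0,0,0,8.5,0.6],[0,0,0,0,0,8.5,0.6],[0,0,0,0,0,8.5,0.6]]

```text
clock: 29.9
tool_pos: [0.4703, -0.2754, 0.0074]
ee_rot: [[0.975, 0.223, -0.001], [0.223, -0.975, 0.0], [-0.001, -0.0, -1.0]]
force: [-0.1, -0.5, -0.6]
gripper_width: 0.0685
gripper_force: 0.0
```

Call:
carry_out:
  steps:
    - [[0,0,0,0,0,8.5,0.6],[0,0,0,0,0,5,0.6],[0,0,0,0,0,0,0.6],[0,0,0,0,0,0,0.6]]

```text
clock: 30.3
tool_pos: [0.4704, -0.2754, 0.0075]
ee_rot: [[1.0, -0.003, -0.0], [-0.003, -1.0, 0.0], [-0.0, -0.0, -1.0]]
force: [0.1, -1.1, -0.3]
gripper_width: 0.0685
gripper_force: 0.0
```

Call:
carry_out:
  steps:
    - [[0,0,0,0,0,0,-0.3],[0,0,0,0,0,0,-0.3],[0,0,0,0,0,0,-0.3],[0,0,0,0,0,0,-0.3],[0,0,0,0,0,0,-0.3]]

```text
clock: 30.8
tool_pos: [0.471, -0.2757, 0.0083]
ee_rot: [[1.0, -0.004, 0.001], [-0.004, -1.0, -0.001], [0.001, 0.001, -1.0]]
force: [-0.6, -0.1, 2.5]
gripper_width: 0.0324
gripper_force: 59.8
```

Call:
carry_out:
  steps:
    - [[0,0,-0.005,0,0,0,-0.3],[0,0,-0.02,0,0,0,-0.3],[0,0,-0.03,0,0,0,-0.3],[0,0,-0.035,0,0,0,-0.3],[0,-0.02,-0.03,0,0,0,-0.3],[0.003,-0.03,0,0,0,0,-0.3],[0.003,-0.036,0,0,0,0,-0.3],[0.003,-0.04,0,0,0,0,-0.3],[0.003,-0.04,0,0,0,0,-0.3],[0.003,-0.04,0,0,0,0,-0.3],[0.003,-0.04,0,0,0,0,-0.3]]

```text
clock: 31.9
tool_pos: [0.4893, -0.028, 0.1277]
ee_rot: [[1.0, -0.005, -0.0], [-0.005, -1.0, -0.0], [-0.0, 0.0, -1.0]]
force: [0.5, -0.1, -0.3]
gripper_width: 0.0323
gripper_force: 59.6
```

Call:
carry_out:
  steps:
    - [[0.003,-0.04,0,0,0,0,-0.3],[0.003,-0.04,0,0,0,0,-0.3],[0.003,-0.04,0,0,0,0,-0.3],[0.003,-0.03,0,0,0,0,-0.3],[0.001,-0.025,0,0,0,0,-0.3],[0,-0.014,0,0,0,0,-0.3],[0,0,0,0,0,0,-0.3],[0,0,0,0,0,0,-0.3]]

```text
clock: 32.7
tool_pos: [0.5034, 0.1586, 0.1276]
ee_rot: [[1.0, -0.004, -0.0], [-0.004, -1.0, -0.001], [-0.0, 0.001, -1.0]]
force: [0.7, -0.2, -0.9]
gripper_width: 0.0321
gripper_force: 59.6
```

Run:
```python
from h import *
goal(.5015,.160,.103,0)
S=r.get_image("scene");o=r.get_obs();T=o["tool_pos"]
e=np.array([proj(S,T+[.018*np.cos(a),.018*np.sin(a),.007]) for a in np.arange(0,6.28,.1)]);print("top c",proj(S,T+[0,0,.007]),e.min(0),e.max(0))
c=proj(S,T+[0,0,.005]).astype(int);I=S["img"][c[1]-30:c[1]+45,c[0]-37:c[0]+38];cv2.imwrite("pics/g4.png",cv2.resize(I,(600,600),interpolation=cv2.INTER_CUBIC)[:,:,::-1]);print("crop org",c-[37,30],"x8")
```

```text
pos [0.5034 0.1586 0.1276] yaw -0.26 tool shift mm [-1.9 -1.4 24.6] wz -0.3
top c [340.71951832 153.927274  ] [331.55021341 146.74846334] [349.89303746 161.21366458]
crop org [303 124] x8
```

View pics/g4.png

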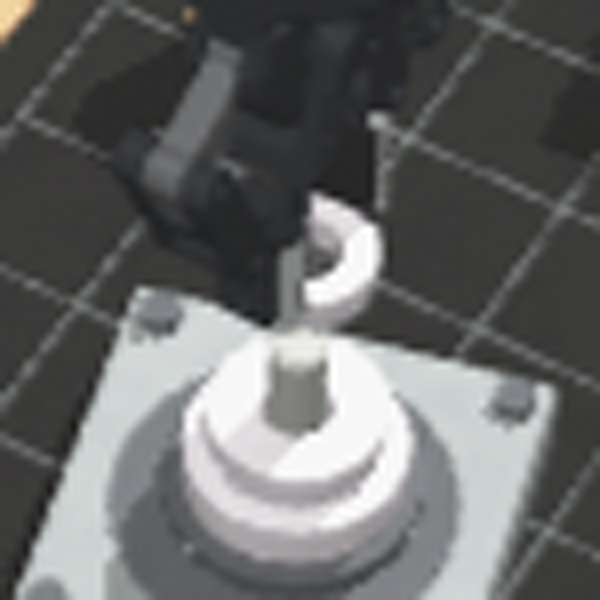

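The small ring is held flat with its right edge at (351,157), so it sits about 1.5 mm to +x of the tool centre. I'll compensate for that.

Call:
carry_out:
  steps:
    - [[-0.0027,-0.0014,0.008,0,0,0,-0.3],[0,0,0.01,0,0,0,-0.3],[0,0,0.006,0,0,0,-0.3],[0,0,0,0,0,0,-0.3],[0,0,0,0,0,0,-0.3]]

```text
clock: 33.25
tool_pos: [0.5007, 0.1605, 0.1033]
ee_rot: [[1.0, -0.005, -0.001], [-0.005, -1.0, -0.0], [-0.001, 0.0, -1.0]]
force: [0.5, -0.4, -0.6]
gripper_width: 0.0321
gripper_force: 59.6
```

Call:
carry_out:
  steps:
    - [[0,0,0.001,0,0,0,-0.3],[0,0,0.001,0,0,0,-0.3],[0,0,0.001,0,0,0,-0.3],[0,0,0.001,0,0,0,-0.3],[0,0,0.001,0,0,0,-0.3],[0,0,0,0,0,0,-0.3]]

```text
clock: 33.85
tool_pos: [0.5007, 0.1608, 0.0986]
ee_rot: [[1.0, -0.004, -0.0], [-0.004, -1.0, -0.0], [-0.0, 0.0, -1.0]]
force: [-0.2, 1.0, -0.1]
gripper_width: 0.032
gripper_force: 59.6
```

Call:
carry_out:
  steps:
    - [[0,0,0.001,0,0,0,-0.3],[0,0,0.001,0,0,0,-0.3],[0,0,0.001,0,0,0,-0.3],[0,0,0,0,0,0,-0.3]]

```text
clock: 34.25
tool_pos: [0.5007, 0.1607, 0.0956]
ee_rot: [[1.0, -0.005, -0.0], [-0.005, -1.0, -0.0], [-0.0, 0.0, -1.0]]
force: [0.2, -0.0, -0.6]
gripper_width: 0.0321
gripper_force: 59.6
```

Call:
carry_out:
  steps:
    - [[0,0,0.001,0,0,0,-0.3],[0,0,0.001,0,0,0,-0.3],[0,0,0.001,0,0,0,-0.3],[0,0,0,0,0,0,-0.3]]

```text
clock: 34.65
tool_pos: [0.5007, 0.1607, 0.0925]
ee_rot: [[1.0, -0.004, -0.0], [-0.004, -1.0, -0.0], [-0.0, 0.0, -1.0]]
force: [0.1, 0.1, -0.1]
gripper_width: 0.032
gripper_force: 59.6
```

Call:
carry_out:
  steps:
    - [[0,0,0.002,0,0,0,-0.3],[0,0,0.003,0,0,0,-0.3],[0,0,0.004,0,0,0,-0.3],[0,0,0,0,0,0,-0.3]]

```text
clock: 35.05
tool_pos: [0.5003, 0.1607, 0.0828]
ee_rot: [[1.0, -0.004, -0.002], [-0.004, -1.0, -0.0], [-0.002, 0.0, -1.0]]
force: [0.5, 0.0, 0.3]
gripper_width: 0.0321
gripper_force: 59.6
```

Call:
carry_out:
  steps:
    - [[0,0,0.003,0,0,0,-0.3],[0,0,0.003,0,0,0,-0.3],[0,0,0.002,0,0,0,-0.3],[0,0,0,0,0,0,-0.3]]

```text
clock: 35.45
tool_pos: [0.5006, 0.1607, 0.0753]
ee_rot: [[1.0, -0.005, -0.001], [-0.005, -1.0, -0.0], [-0.001, 0.0, -1.0]]
force: [-0.9, -0.8, -0.3]
gripper_width: 0.0321
gripper_force: 59.6
```

Call:
carry_out:
  steps:
    - [[0,0,0.001,0,0,0,-0.3],[0,0,0.001,0,0,0,-0.3],[0,0,0.001,0,0,0,-0.3],[0,0,0,0,0,0,-0.3]]

```text
clock: 35.85
tool_pos: [0.5008, 0.1608, 0.0726]
ee_rot: [[1.0, -0.004, -0.0], [-0.004, -1.0, -0.0], [-0.0, 0.0, -1.0]]
force: [0.2, -0.4, -0.8]
gripper_width: 0.032
gripper_force: 59.6
```

Call:
carry_out:
  steps:
    - [[0,0,0.001,0,0,0,-0.3],[0,0,0.001,0,0,0,-0.3],[0,0,0,0,0,0,-0.3]]

```text
clock: 36.15
tool_pos: [0.501, 0.1608, 0.0713]
ee_rot: [[1.0, -0.004, 0.001], [-0.004, -1.0, -0.0], [0.001, 0.0, -1.0]]
force: [-1.6, -1.1, 2.1]
gripper_width: 0.0319
gripper_force: 59.9
```

Call:
carry_out:
  steps:
    - [[0,0,0.001,0,0,0,-0.3],[0,0,0.001,0,0,0,-0.3],[0,0,0.0005,0,0,0,-0.3],[0,0,0,0,0,0,-0.3]]

```text
clock: 36.55
tool_pos: [0.5012, 0.1608, 0.0711]
ee_rot: [[1.0, -0.004, 0.001], [-0.004, -1.0, -0.0], [0.001, -0.0, -1.0]]
force: [-5.2, -0.9, 13.8]
gripper_width: 0.0324
gripper_force: 61.0
```

Call:
carry_out:
  steps:
    - [[0,0,-0.003,0,0,0,-0.3],[0,0,0,0,0,0,0.5],[0,0,0,0,0,0,0.5],[0,0,0,0,0,0,0.5],[0,0,-0.02,0,0,0,0.5],[0,0,-0.035,0,0,0,0.5],[0,0,-0.03,0,0,0,0.5],[-0.01,0.03,-0.01,0,0,0,0.5],[-0.01,0.04,0,0,0,0,0.5],[-0.01,0.04,0,0,0,0,0.5],[-0.01,0.04,0,0,0,0,0.5],[-0.01,0.04,0,0,0,0,0.5]]

```text
clock: 37.75
tool_pos: [0.4493, -0.0303, 0.166]
ee_rot: [[1.0, -0.004, -0.0], [-0.004, -1.0, -0.0], [-0.0, 0.0, -1.0]]
force: [0.3, -0.1, 0.3]
gripper_width: 0.0643
gripper_force: 0.0
```

Call:
carry_out:
  steps:
    - [[-0.01,0.04,0,0,0,0,0.5],[-0.01,0.03,0,0,0,0,0.5],[0,0,0,0,0,0,0.5],[0,0,0,0,0,0,0.5]]

```text
clock: 38.15
tool_pos: [0.4295, -0.0991, 0.166]
ee_rot: [[1.0, -0.006, -0.0], [-0.006, -1.0, 0.001], [-0.0, -0.001, -1.0]]
force: [-0.3, 0.1, -0.7]
gripper_width: 0.0642
gripper_force: 0.0
```

```bash
python3 -c "
from h import *
S=r.get_image('scene');c=cv2.resize(S['img'][140:215,300:375],(600,600),interpolation=cv2.INTER_CUBIC);cv2.imwrite('pics/st3.png',c[:,:,::-1])
print([(z,proj(S,[.5022,.1603,z]).round(1)) for z in (.093,.078,.066,.052,.036)])"
```

```text
[(0.093, array([340.2, 166. ])), (0.078, array([340.1, 170.5])), (0.066, array([340., 174.])), (0.052, array([339.8, 178.1])), (0.036, array([339.7, 182.6]))]
```

View pics/st3.png

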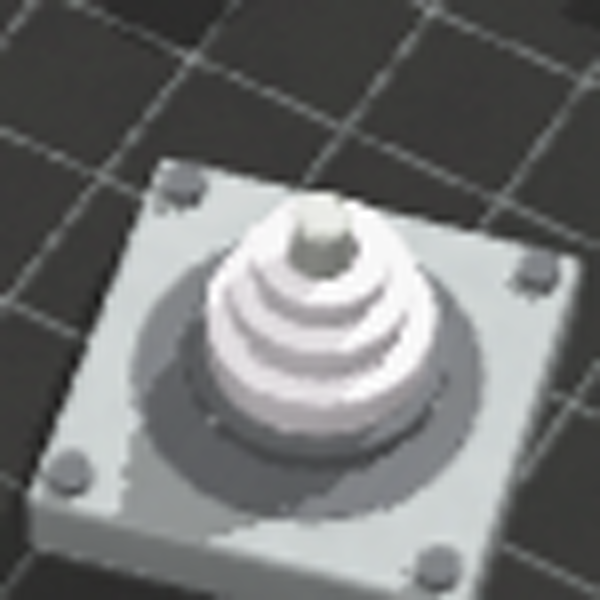

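The stack is threaded, flat and in order, with the arbor end at about (340,168). All three contact heights match a flange that is fully home. Handing in.

```bash
python3 -c "
from workcell import r
print(r.hand_in())"
```

```text
the job is handed in; nothing more can be done
None
```

The three spacers are on the arbor in order (largest, medium, smallest), lying flat with the flange pressed home. The gripper let go of everything, and I handed the job in at about 38 s; the hand-in returned no verdict.

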